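# Walk a plaster mould round to the fence

## Robot

A 6-joint arm with a two-finger parallel gripper is mounted at the origin on the work surface; the furniture and walls round the work are solid. World frame = base frame: x ahead of the robot, y to its left, z up, the work surface at z = 0. Lengths are in m, angles in rad, forces in N, time in s.
With the tool pointing down it reaches from about 0.425 to 0.95 m from the base axis. Payload 3.5 kg.
Tool frame: the origin (TCP) lies midway between the tips of the shut fingers; the grasp point (between the pads) lies 19 mm behind it; x points along the fingers, y is the direction in which the jaws open and shut, and the axes are right-handed (so a half turn about x gives the same grasp; the last joint's range is limited). The gripper opens to 85 mm and grips with 20 to 120 N. Pads are 22 mm wide; open, the fingers measure 114 mm over their backs; the gripper's body (76 mm by 85 mm) begins 54 mm behind the grasp point. The pads swing forward as they close: fully open they stand 13 mm farther back than shut.
Start: joints at [0.959, 0.286, 1.577, -0, 1.279, -0.15], TCP at [0.301, 0.604, 0.231] pointing down, gripper open.
Joint ranges: [-2.77, 2.77], [-0.9, 2.22], [0.21, 2.48], [-1.53, 4.67], [0.24, 2.81], [-2.84, 2.84]. Speed limits (rad/s): [2.79, 2.79, 3.14, 3.14, 3.14, 3.14].

## Interface

Orientations are given as a unit quaternion [x, y, z, w].
In Python, from plant import ctrl, vision gives the robot as it stands. The module is installed in compiled form; this text tells all that it offers.
- The arm moves only by the tool play_rows, never from a script. Its arguments are lists of equal length, an entry for each row: "claw": the closure in counts, from 0 (fully open) to 255 (shut); "travel": the shift along the tool's x, y, z in m, a list of three; "dr": the turn, a rotation vector about the tool's x, y, z in rad, a list of three. In form: {"claw": [claw, ...], "travel": [[tx, ty, tz], ...], "dr": [[wx, wy, wz], ...]}. A call has 1 to 20 rows; each row is the pose to reach, as a shift and turn from the pose measured when the call began, along the tool's axes at that moment; what a row does not reach only later rows make up. A row lasts 1/10 s, in which the tool goes at most 50 mm and 8.59 degrees, less where a joint would pass 70% of its speed; a pose out of reach is approached as far as the arm can. A call with a gripper value outside its range is refused whole. The fingers move at their own pace and stop on an object; "force" is the grip in N (left out, the last holds). Time passes only in rows, so rows that repeat a pose let the fingers close. It gives the time, the measured TCP pose, the force and the opening at its end, in the units of the state.
- ctrl.get_state(): the state, without advancing time (a new reading comes with each control period).
- vision.read_camera(name): name is "scene" or "top"; returns a dict with "img" (384x512x3 uint8, red, green, blue), "range_z" (384x512 float32, m along the optical axis (not along the pixel's ray), 0 where there is no reading), "K" (3x3 intrinsics, pixels), "world_to_cam" (4x4, takes a point from world to camera coordinates). Camera axes: x right, y up, looking along -z (the intrinsics and any distortion apply to the point x, -y, -z); pixel columns grow to the right and rows downward; lengths in m; the calibration is good to about 2 mm. A picture is of the moment at which its call begins.
- ctrl.sign_off(): hands the job in, once; it reports no verdict.
The state is a dict: "time": time; "qpos": joint angles; "dq": joint speeds; "joint_efforts": joint torques, N m; "eef_pos": TCP position; "tcp_rot": TCP orientation; "contact_force": force on the tool from outside, world axes, zero at the start; "wrist_torque": the same for the moment, N m; "opening": opening from 0.0 (shut) to 1.0 (fully open).
Only numpy, scipy, OpenCV 4.12 (cv2) and the standard library are available. Lean on these libraries where they do the work, as an engineer would, in place of code of your own. Each camera call takes 0.05 s, during which the arm holds its last target.

## Task

Push the heavy plaster casting mould round on the table, now at one corner and now at another as needed, until its front (the long face with the shallow upright channel) lies flat against the wooden fence, with neither end of the mould overhanging the fence. Only push it with the fingers: do not lift or tip it, and do not let it touch the fence until its front is squared up nearly parallel to it, or the plaster corner will chip. Leave the other things on the table where they are.

Things in the scene. Friction and masses are not known exactly. Their poses are not given: they have to be found in the camera images.
- mould: heavy plaster casting mould, a loose block 100 (x) x 150 (y) x 60 mm high, 0.7 to 1 kg (5 to 12 N to slide), pour hole in the middle of its top. Front: the long face at x = -50 mm with a shallow upright channel (40 mm wide, 6 mm deep) in its middle; plain back at x = +50 mm. Origin under its centre, z up. Home: axes parallel to the fence's, origin at fence x = 50 mm.
- fence: straight wooden fence bolted to the table, 320 mm long (its y), 36 mm thick and high, with two dark knobs on top reaching 58 mm above the table. Origin at table level under the middle of its working face, the long face towards the mould; x points out of that face towards the mould, y along it, z up. It cannot move.
- front_a (a point): point on the mould's front face near one end: mould x = -50, y = -70, z = 30 mm; axes as the mould's
- front_b (a point): point on the mould's front face near its other end: mould x = -50, y = +70, z = 30 mm; axes as the mould's
- stamp: wooden texture stamp standing upright, 30 x 30 x 56 mm; origin under its centre. Bystander, loose, to be left alone.
- kidney: flat kidney-shaped rubber rib, 44 x 85 x 8 mm; origin under its centre. Bystander, loose, to be left alone.
- clay_scrap: torn lump of clay, 65 x 76 x 40 mm; origin under its centre. Bystander, loose, to be left alone.
- loop_tool: clay loop tool lying down, wooden handle with wire loops, 21 x 162 x 12 mm, long axis y; origin under its centre. Bystander, loose, to be left alone.
- timer: round clockwork timer, 64 mm across, 42 mm high; origin under its centre. Bystander, loose, to be left alone.
- wood_rib: flat wooden rib, 49 x 97 x 9 mm, long axis y; origin under its centre. Bystander, loose, to be left alone.

How it is judged:
On the way:
1. the mould's front is squared up to the fence (within about 14 degrees) while it still stands clear of it (angle between the x axis of mould and the x axis of fence, either way round below 0.25 rad and x of each of front_a, front_b in the frame of fence above 0.005 m), for 0.1 s.
At the end, for the whole second after the job is handed in: The mould rests flat on the table with its channelled front along the fence: both ends of that face within 5 mm of the fence, the mould's middle within 90 mm of the fence's middle (so that it does not overhang), at rest (height (world z) of mould below 0.006 m and angle between mould's own z axis and vertical below 0.06 rad and linear speed of mould below 0.01 m/s and y of mould in the frame of fence between -0.09 and 0.09 m and x of front_a in the frame of fence between -0.005 and 0.005 m and x of front_b in the frame of fence between -0.005 and 0.005 m); the robot touches nothing.
It fails at once if the mould is lifted or tipped (height (world z) of mould above 0.01 m or angle between mould's own z axis and vertical above 0.12 rad).
It fails at once if the mould touches the fence while still crooked (its front more than about 17 degrees off parallel) (contact force between mould and fence above 0.5 N and angle between the x axis of mould and the x axis of fence, either way round above 0.3 rad).
It fails at once if a bystander is displaced by more than 20 mm (distance of any of stamp, kidney, clay_scrap, loop_tool, timer, wood_rib from where it was at the start of the episode above 0.02 m).
It also fails if it takes over 72 s, if anything falls off the work surface, if the arm or the gripper's body presses on something with over 40 N, if the wrist force passes 120 N, or if a joint passes its speed limit or range.

## Working session

There is one attempt and no reset: what is moved stays moved. The work goes in short steps, Python scripts to look and compute and a tool call to move; the robot and the scene stay as the last step left them, time stands still between calls to the robot, and variables do not carry over. Pictures are saved under pics/ and viewed, and the job is handed in when it is done.

Besides the shell and the picture viewer there is one more tool, called in YAML: its name, and indented under it one key for each argument. play_rows: Moves the arm, as the interface text tells. Its arguments: {"type":"object","properties":{"claw":{"type":"array","items":{"type":"number"}},"travel":{"type":"array","items":{"type":"array","items":{"type":"number"}}},"dr":{"type":"array","items":{"type":"array","items":{"type":"number"}}},"force":{"type":"number"}},"required":["claw","travel","dr"]}

```bash
mkdir -p pics
python3 - <<'E'
from plant import ctrl, vision
import cv2,numpy as np
for n in("scene","top"):
    d=vision.read_camera(n); np.savez(f"{n}0.npz",**d)
    cv2.imwrite(f"pics/{n}0.png",cv2.resize(d["img"][:,:,::-1],(768,576)))
    print(n,d["K"].tolist(),np.round(d["world_to_cam"],3).tolist(),(d["range_z"]>0).mean())
s=ctrl.get_state();print({k:np.round(v,3).tolist() for k,v in s.items()})
E
```

```text
scene [[395.1987893697294, 0.0, 257.9953406929006], [0.0, 395.1987893697294, 194.72700701638038], [0.0, 0.0, 1.0]] [[0.65, -0.76, -0.001, -0.381], [0.521, 0.444, 0.729, -0.309], [-0.554, -0.474, 0.685, -1.061], [0.0, 0.0, 0.0, 1.0]] 0.9959615071614584
top [[426.8787218385652, 0.0, 257.54463988596723], [0.0, 426.8787218385652, 192.75293141073817], [0.0, 0.0, 1.0]] [[-0.024, -1.0, 0.017, -0.04], [0.994, -0.022, 0.106, -0.55], [-0.105, 0.019, 0.994, -1.182], [0.0, 0.0, 0.0, 1.0]] 0.99591064453125
{'time': 0.1, 'qpos': [0.959, 0.287, 1.578, 0.0, 1.279, -0.15], 'dq': [-0.001, -0.001, -0.001, 0.0, 0.001, 0.001], 'joint_efforts': [0.0, -40.73, -29.37, -0.0, 0.003, -0.0], 'eef_pos': [0.3, 0.604, 0.23], 'tcp_rot': [0.161, 0.689, -0.163, 0.688], 'contact_force': [-0.83, -0.093, -0.231], 'wrist_torque': [-0.018, -0.024, -0.045], 'opening': 1.0}
```

View pics/scene0.png

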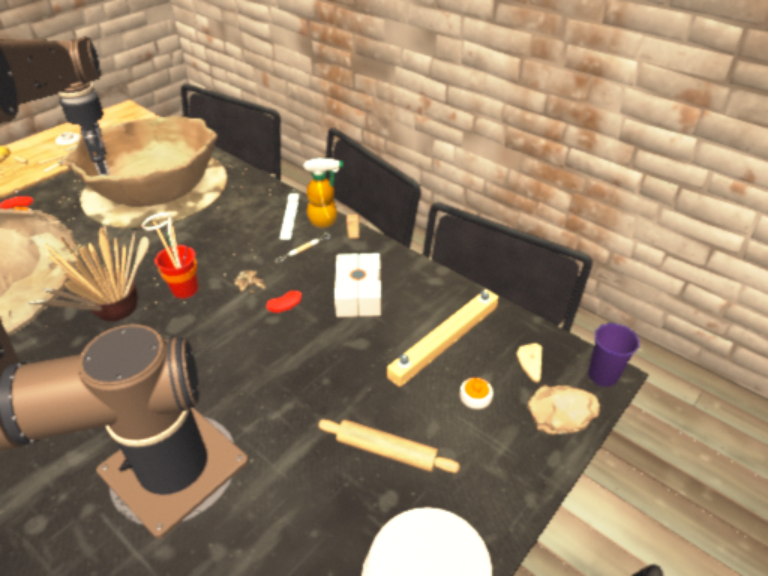

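View pics/top0.png

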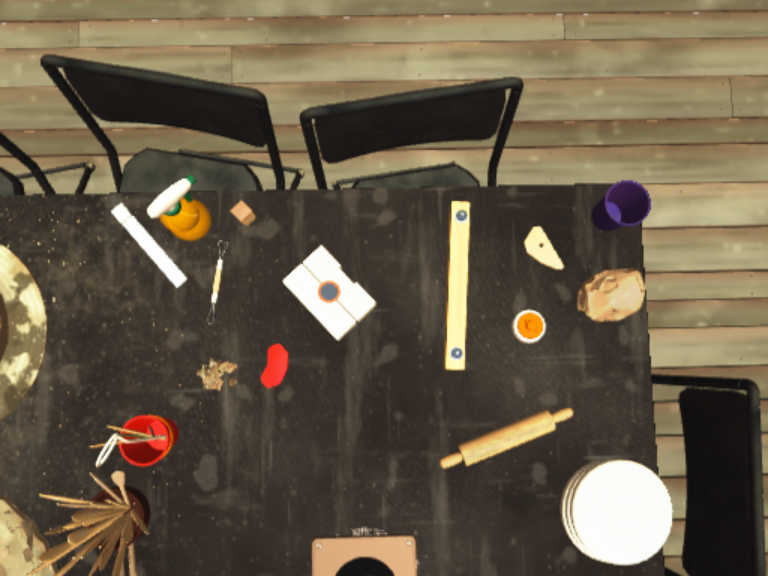

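The top view shows the mould at (329,291), with its channel notch facing upper right at (347,275). The fence is at (457,285) with its working face to the left. Stamp is at (243,212), loop tool (217,282), kidney (275,366). Next I measure.

```bash
cat > h.py <<'E'
import numpy as np,cv2
from plant import ctrl,vision
def ray(d,px,z):
    K=d["K"];W=d["world_to_cam"];R=W[:3,:3];t=W[:3,3]
    px=np.atleast_2d(px).astype(float)
    v=np.c_[(px[:,0]-K[0,2])/K[0,0],-(px[:,1]-K[1,2])/K[1,1],-np.ones(len(px))]@R
    c=-R.T@t
    return c+v*((z-c[2])/v[:,2])[:,None]
def pts(d):
    h,w=d["range_z"].shape;u,v=np.meshgrid(np.arange(w),np.arange(h))
    K=d["K"];W=d["world_to_cam"];r=d["range_z"]
    P=np.stack([(u-K[0,2])/K[0,0]*r,-(v-K[1,2])/K[1,1]*r,-r],-1)
    return (P-W[:3,3])@W[:3,:3]
def blob(m,near=None):
    cs,_=cv2.findContours(m.astype(np.uint8),cv2.RETR_EXTERNAL,cv2.CHAIN_APPROX_NONE)
    return max(cs,key=cv2.contourArea)
def fence(d):
    img=d["img"].astype(int);P=pts(d)
    m=(P[...,2]>.02)&(P[...,2]<.05)&(img[...,0]-img[...,2]>30)&(img[...,0]>150)
    m[:, :285]=0; m[:,320:]=0; m[:125]=0;m[252:]=0
    c=blob(m)[:,0]; return cv2.minAreaRect(ray(d,c,.036)[:,:2].astype(np.float32)),m
def mould(d):
    P=pts(d); img=d["img"].astype(int)
    m=(P[...,2]>.045)&(P[...,2]<.075)&(P[...,0]>.3)&(P[...,0]<.9)&(P[...,1]>-.2)&(P[...,1]<.25)&(img.min(-1)>140)
    m=cv2.morphologyEx(m.astype(np.uint8),cv2.MORPH_OPEN,np.ones((3,3)))
    c=blob(m)[:,0]
    return cv2.minAreaRect(ray(d,c,.06)[:,:2].astype(np.float32)),m,c
E
python3 - <<'E'
from h import *
d=dict(np.load("top0.npz"))
f,m=fence(d);r,mm,c=mould(d)
print(f,cv2.boxPoints(f).round(3).tolist());print(r,cv2.boxPoints(r).round(3).tolist())
P=pts(d);print(np.median(P[mm>0][:,2]),np.median(P[m][:,2]))
e=cv2.approxPolyDP(c[:,None],1.5,True)[:,0];print(np.c_[e,ray(d,e,.06)].round(3))
# other
for n,px,z in(("stamp",(162,141),.056),("loop",(145,188),.01),("kid",(183,244),.008),("clayscraps",(144,250),.0),("timer",(353,217),.04),("loop_end",(148,161),.01),("loop_end",(140,214),.01)):print(n,ray(d,px,z).round(3))
v=d["img"].copy();v[mm>0]=[0,255,0];v[m]=[0,0,255]
cv2.imwrite("pics/m0.png",cv2.resize(v[100:270,100:400,::-1],None,fx=2.5,fy=2.5))
E
```

```text
((0.556359052658081, -0.18646468222141266), (0.03581954166293144, 0.3180800676345825), 85.92200469970703) [[0.3959999978542328, -0.19300000369548798], [0.7139999866485596, -0.2160000056028366], [0.7160000205039978, -0.18000000715255737], [0.39899998903274536, -0.15700000524520874]]
((0.5437564253807068, 0.05446289852261543), (0.14972639083862305, 0.09915255755186081), 41.92385482788086) [[0.45500001311302185, 0.04100000113248825], [0.5210000276565552, -0.03200000151991844], [0.6330000162124634, 0.06800000369548798], [0.5659999847412109, 0.14100000262260437]]
0.0600609480349226 0.0360534000408813
[[ 2.13e+02  1.64e+02  6.29e-01  7.00e-02  6.00e-02]
 [ 1.89e+02  1.88e+02  5.63e-01  1.37e-01  6.00e-02]
 [ 2.23e+02  2.24e+02  4.61e-01  4.50e-02  6.00e-02]
 [ 2.26e+02  2.24e+02  4.61e-01  3.70e-02  6.00e-02]
 [ 2.49e+02  2.03e+02  5.18e-01 -2.80e-02  6.00e-02]
 [ 2.49e+02  2.00e+02  5.26e-01 -2.80e-02  6.00e-02]
 [ 2.38e+02  1.89e+02  5.57e-01  2.00e-03  6.00e-02]
 [ 2.35e+02  1.89e+02  5.57e-01  1.00e-02  6.00e-02]
 [ 2.26e+02  1.79e+02  5.86e-01  3.50e-02  6.00e-02]
 [ 2.26e+02  1.76e+02  5.94e-01  3.40e-02  6.00e-02]]
stamp [[0.698 0.212 0.056]]
loop [[0.572 0.27  0.01 ]]
kid [[0.409 0.163 0.008]]
clayscraps [[0.395 0.275 0.   ]]
timer [[ 0.473 -0.319  0.04 ]]
loop_end [[0.65  0.262 0.01 ]]
loop_end [[0.497 0.284 0.01 ]]
```

View pics/m0.png

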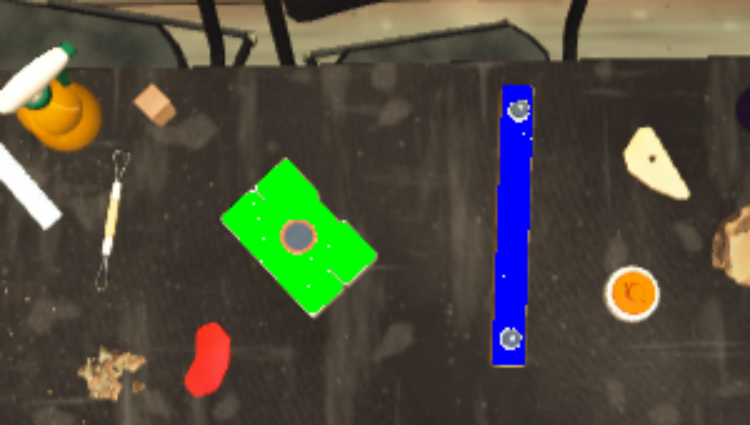

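The masks fit: mould 150 x 99 mm at z 0.060, fence 318 x 36 mm at z 0.036. The mould has to turn about 46° clockwise. I check the tool axes and the obstacles along the path.

Run:
```python
from h import *
from scipy.spatial.transform import Rotation as R
s=ctrl.get_state();print(R.from_quat(s["tcp_rot"]).as_matrix().round(3))
A=np.array([.301,.604]);B=np.array([.534,.159])
for n in("top","scene"):
    P=pts(dict(np.load(n+"0.npz"))).reshape(-1,3)
    u=(B-A)/np.linalg.norm(B-A);q=P[:,:2]-A;l=q@u;p=q@[-u[1],u[0]]
    for a in np.arange(-.1,.6,.05):
        row=[]
        for b in np.arange(-.15,.15,.05):
            k=(l>a)&(l<a+.05)&(p>b)&(p<b+.05)
            row.append(round(float(P[k,2].max()),2) if k.any() else None)
        print(n,round(a,2),row)
```

```text
[[-0.001  0.446  0.895]
 [-0.002  0.895 -0.446]
 [-1.    -0.002 -0.   ]]
top -0.1 [0.11, 0.07, 0.01, 0.01, 0.0, None]
top -0.05 [0.01, 0.01, 0.01, 0.02, 0.03, 0.03]
top 0.0 [0.16, 0.01, 0.01, 0.01, 0.03, 0.1]
top 0.05 [0.19, 0.01, 0.01, 0.01, 0.03, 0.13]
top 0.1 [0.19, 0.18, 0.01, 0.01, 0.01, 0.01]
top 0.15 [0.21, 0.21, 0.01, 0.01, 0.01, 0.01]
top 0.2 [0.17, 0.2, 0.01, 0.01, 0.01, 0.01]
top 0.25 [0.01, 0.01, 0.01, 0.01, 0.01, 0.01]
top 0.3 [0.01, 0.04, 0.03, 0.01, 0.01, 0.01]
top 0.35 [0.01, 0.03, 0.01, 0.01, 0.01, 0.01]
top 0.4 [0.01, 0.01, 0.01, 0.01, 0.02, 0.01]
top 0.45 [0.01, 0.01, 0.01, 0.01, 0.01, 0.01]
top 0.5 [0.01, 0.01, 0.07, 0.07, 0.01, 0.01]
top 0.55 [0.06, 0.07, 0.07, 0.07, 0.01, 0.01]
scene -0.1 [0.13, 0.13, 0.0, 0.02, 0.16, 0.06]
scene -0.05 [0.0, 0.0, 0.43, 0.52, 0.16, 0.09]
scene 0.0 [0.15, 0.35, 0.44, 0.52, 0.48, 0.17]
scene 0.05 [0.56, 0.55, 0.54, 0.53, 0.02, 0.16]
scene 0.1 [0.58, 0.52, None, 0.0, 0.01, 0.0]
scene 0.15 [0.21, 0.2, 0.0, 0.0, 0.0, 0.0]
scene 0.2 [0.17, 0.1, 0.01, 0.0, 0.0, 0.01]
scene 0.25 [0.0, 0.01, 0.0, 0.01, 0.0, 0.0]
scene 0.3 [0.0, 0.04, 0.02, 0.01, 0.0, 0.0]
scene 0.35 [0.02, 0.03, 0.01, 0.01, 0.01, 0.0]
scene 0.4 [0.01, 0.01, 0.01, 0.0, 0.01, 0.01]
scene 0.45 [0.01, 0.01, 0.01, 0.0, 0.0, 0.01]
scene 0.5 [0.01, 0.01, 0.06, 0.06, 0.0, 0.0]
scene 0.55 [0.06, 0.06, 0.06, 0.06, 0.0, 0.01]
```

play_rows:
  claw: [255,255,255,255,255,255,255,255,255,255,255,255,255,255]
  travel:
    - [0,-0.02,0.03]
    - [0,-0.05,0.07]
    - [0,-0.08,0.11]
    - [0,-0.11,0.15]
    - [0,-0.14,0.19]
    - [0,-0.17,0.23]
    - [0,-0.2,0.27]
    - [0,-0.23,0.31]
    - [0,-0.25,0.345]
    - [0,-0.27,0.375]
    - [0,-0.294,0.407]
    - [0,-0.294,0.407]
    - [0,-0.294,0.407]
    - [0,-0.294,0.407]
  dr:
    - [0.1,0,0]
    - [0.2,0,0]
    - [0.3,0,0]
    - [0.4,0,0]
    - [0.5,0,0]
    - [0.6,0,0]
    - [0.7,0,0]
    - [0.8,0,0]
    - [0.9,0,0]
    - [1.0,0,0]
    - [1.1,0,0]
    - [1.18,0,0]
    - [1.18,0,0]
    - [1.18,0,0]

```text
time: 1.5
eef_pos: [0.5333, 0.1594, 0.2301]
tcp_rot: [-0.516, -0.482, 0.518, -0.482]
contact_force: [0.0, -0.4, 0.2]
opening: 0.002
```

play_rows:
  claw: [255,255,255,255,255,255,255,255]
  travel:
    - [0.04,0,0]
    - [0.08,0,0]
    - [0.12,0,0]
    - [0.15,0,0]
    - [0.175,0,0]
    - [0.195,0,0]
    - [0.21,0,0]
    - [0.21,0,0]
  dr:
    - [0,0,0]
    - [0,0,0]
    - [0,0,0]
    - [0,0,0]
    - [0,0,0]
    - [0,0,0]
    - [0,0,0]
    - [0,0,0]

```text
time: 2.3
eef_pos: [0.5307, 0.1596, 0.0178]
tcp_rot: [-0.514, -0.484, 0.519, -0.482]
contact_force: [0.0, -0.6, -1.0]
opening: -0.001
```

Run:
```python
from h import *
from scipy.spatial.transform import Rotation as R
s=ctrl.get_state();print(s["eef_pos"],R.from_quat(s["tcp_rot"]).as_matrix().round(3).tolist(),s["contact_force"])
d=vision.read_camera("scene");cv2.imwrite("pics/s1.png",cv2.resize(d["img"][130:260,150:350,::-1],None,fx=4,fy=4))
```

```text
[0.53071661 0.15955374 0.01775981] [[-0.007, 0.998, -0.067], [-0.002, -0.067, -0.998], [-1.0, -0.007, 0.003]] [ 0.03022824 -0.59153706 -0.95210495]
```

View pics/s1.png

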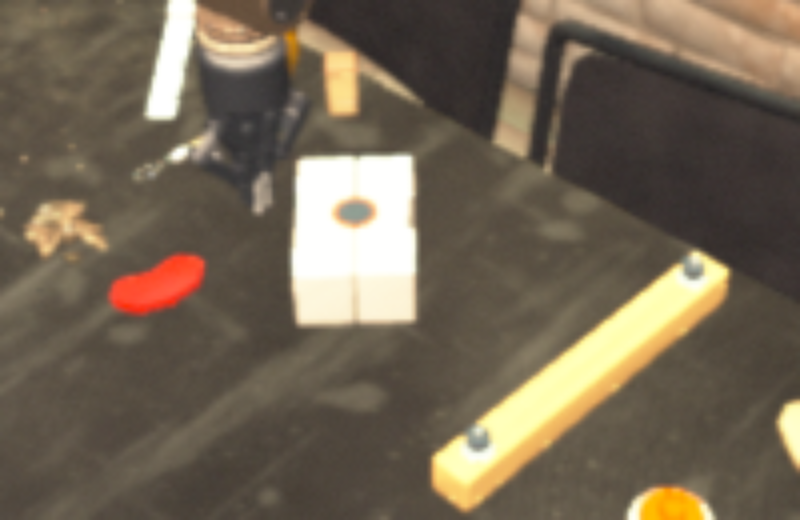

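The fingertip at (260,205) stands just beside the mould's back face near its far end. I start the turning push.

play_rows:
  claw: [255,255,255,255,255,255,255,255,255,255]
  travel:
    - [0,0.006,0.006]
    - [0,0.012,0.012]
    - [0,0.016,0.016]
    - [0,0.02,0.02]
    - [0,0.024,0.025]
    - [0,0.028,0.03]
    - [0,0.032,0.035]
    - [0,0.036,0.04]
    - [0,0.039,0.045]
    - [0,0.039,0.045]
  dr:
    - [0,0,0]
    - [0,0,0]
    - [0,0,0]
    - [0,0,0]
    - [0,0,0]
    - [0,0,0]
    - [0,0,0]
    - [0,0,0]
    - [0,0,0]
    - [0,0,0]

```text
time: 3.35
eef_pos: [0.5705, 0.1119, 0.0212]
tcp_rot: [0.517, 0.482, -0.517, 0.483]
contact_force: [1.4, 3.5, 4.6]
opening: -0.004
```

```bash
cat >> h.py <<'E'
def rep(tag):
    d=vision.read_camera("top");r,m,c=mould(d);s=ctrl.get_state()
    b=cv2.boxPoints(r)
    print("rect",[np.round(v,4) for v in r],"corners",b.round(3).tolist())
    xf=np.array([.072,.9974]);o=np.array([.5575,-.1685]);yf=np.array([-.9974,.072])
    print("fence-frame corners",np.c_[(b-o)@xf,(b-o)@yf].round(3).tolist())
    print("eef",s["eef_pos"].round(4),"F",s["contact_force"].round(1),"t",s["time"])
    v=d["img"].copy();cv2.drawContours(v,[c[:,None]],-1,(0,255,0),1)
    cv2.imwrite(f"pics/{tag}.png",cv2.resize(v[100:270,130:350,::-1],None,fx=3.4,fy=3.4))
E
python3 -c "
from h import *;rep('t2')"
```

```text
rect [array([0.5471, 0.0313]), array([0.1494, 0.099 ]), np.float64(27.4876)] corners [[0.4580000042915344, 0.04100000113248825], [0.5040000081062317, -0.04699999839067459], [0.6359999775886536, 0.02199999988079071], [0.5910000205039978, 0.10999999940395355]]
fence-frame corners [[0.201, 0.114], [0.117, 0.062], [0.196, -0.065], [0.28, -0.013]]
eef [0.5704 0.1119 0.0211] F [2.7 1.9 4.8] t 3.4
```

View pics/t2.png

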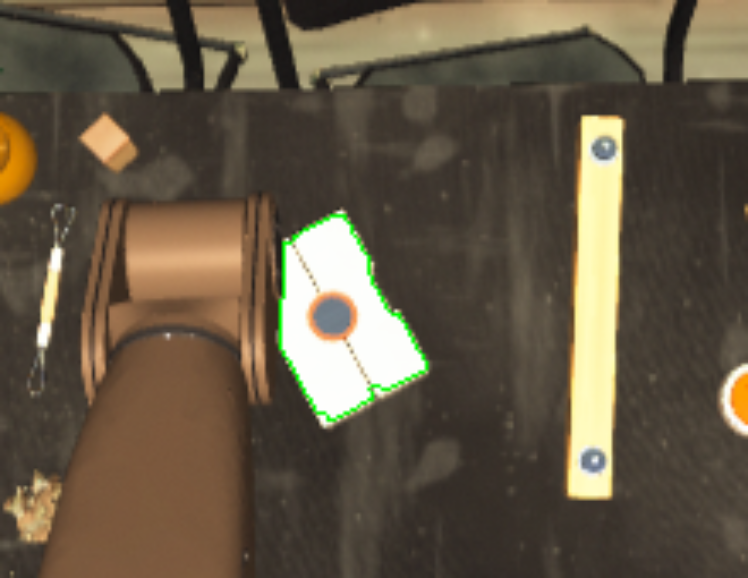

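The mould has turned 14° cleanly and is still flat, with the fingertip still near the back end. I continue the same push.

play_rows:
  claw: [255,255,255,255,255,255,255,255,255,255,255]
  travel:
    - [0,0.004,0.005]
    - [0,0.008,0.01]
    - [0,0.012,0.015]
    - [0,0.015,0.02]
    - [0,0.018,0.025]
    - [0,0.021,0.03]
    - [0,0.023,0.035]
    - [0,0.025,0.04]
    - [0,0.026,0.044]
    - [0,0.027,0.047]
    - [0,0.027,0.047]
  dr:
    - [0,0,0]
    - [0,0,0]
    - [0,0,0]
    - [0,0,0]
    - [0,0,0]
    - [0,0,0]
    - [0,0,0]
    - [0,0,0]
    - [0,0,0]
    - [0,0,0]
    - [0,0,0]

```text
time: 4.5
eef_pos: [0.5942, 0.0623, 0.0212]
tcp_rot: [-0.516, -0.482, 0.517, -0.484]
contact_force: [1.5, 2.2, 1.8]
opening: 0.002
```

```bash
python3 -c "
from h import *;rep('t3')"
```

```text
rect [array([ 0.5464, -0.0022]), array([0.1496, 0.0989]), np.float64(4.9202)] corners [[0.46799999475479126, 0.04100000113248825], [0.47600001096725464, -0.057999998331069946], [0.625, -0.04500000178813934], [0.6169999837875366, 0.05299999937415123]]
fence-frame corners [[0.202, 0.105], [0.104, 0.089], [0.128, -0.059], [0.226, -0.043]]
eef [0.5941 0.0623 0.0212] F [1.9 0.8 1.8] t 4.55
```

View pics/t3.png

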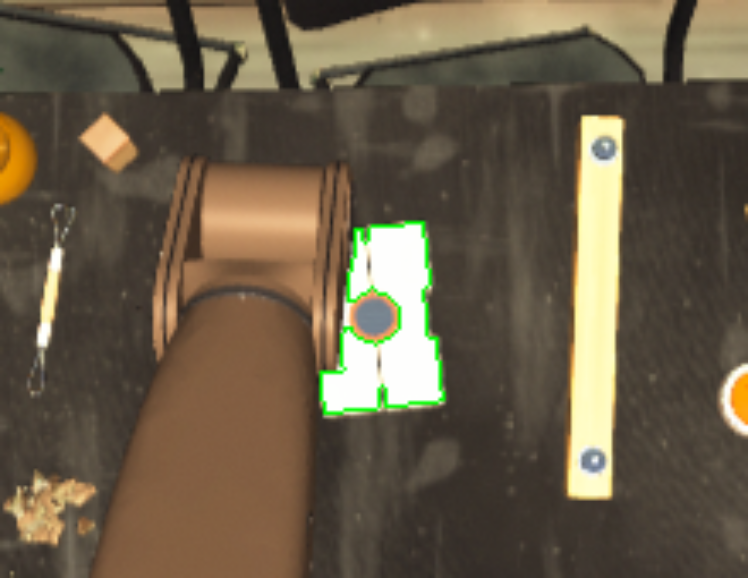

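9° remain. I push a little more, back off, open the jaws and centre on the mould for a stable two-finger push.

play_rows:
  claw: [255,255,255,255,255,200,100,0,0,0,0]
  travel:
    - [0,0.001,0.005]
    - [0,0.002,0.01]
    - [0,0.002,0.016]
    - [0,0.002,0.016]
    - [0,0.0,-0.01]
    - [0,-0.02,-0.025]
    - [0,-0.04,-0.025]
    - [0,-0.05,-0.025]
    - [0,-0.05,-0.025]
    - [0,-0.05,-0.025]
    - [0,-0.05,-0.025]
  dr:
    - [0,0,0]
    - [0,0,0]
    - [0,0,0]
    - [0,0,0]
    - [0,0,0]
    - [0,0,0]
    - [0,0,0]
    - [0,0,0]
    - [0,0,0]
    - [0,0,0]
    - [0,0,0]

```text
time: 5.65
eef_pos: [0.5469, 0.09, 0.0213]
tcp_rot: [-0.517, -0.481, 0.517, -0.484]
contact_force: [-0.9, 1.1, -0.6]
opening: 0.993
```

```bash
python3 -c "
from h import *;rep('t4')
from scipy.spatial.transform import Rotation as R
s=ctrl.get_state();print(R.from_quat(s['tcp_rot']).as_matrix().round(3).tolist(),s['opening'])"
```

```text
rect [array([ 0.542, -0.013]), array([0.0972, 0.1474]), np.float64(88.651)] corners [[0.46700000762939453, -0.05999999865889549], [0.6140000224113464, -0.06300000101327896], [0.6169999837875366, 0.03400000184774399], [0.4690000116825104, 0.03700000047683716]]
fence-frame corners [[0.102, 0.098], [0.109, -0.049], [0.206, -0.045], [0.199, 0.103]]
eef [0.5469 0.0901 0.0213] F [1.  0.1 1. ] t 5.7
[[0.002, 0.998, -0.068], [-0.003, -0.068, -0.998], [-1.0, 0.002, 0.003]] 1.0070151820868158
```

View pics/t4.png

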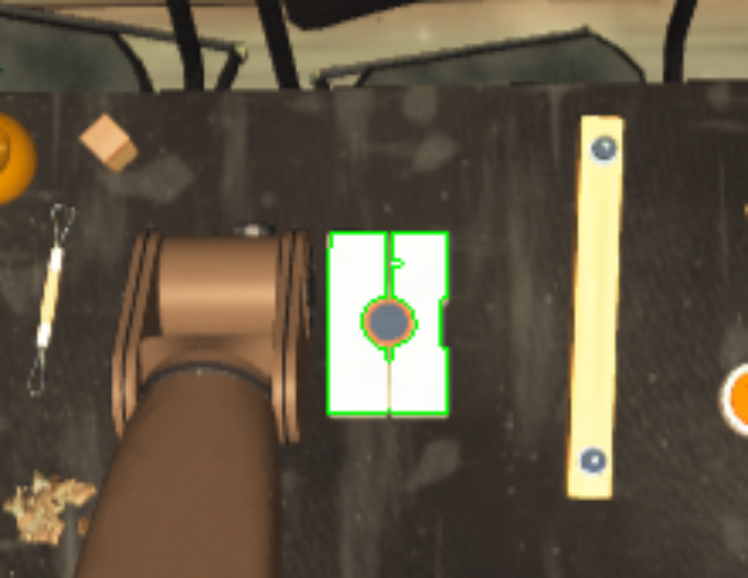

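The mould is now within about 3° of the fence and still ~100 mm clear of it. I lower the open fingers a little and push straight.

play_rows:
  claw: [0,0,0,0,0,0,0,0,0,0,0,0,0,0,0,0]
  travel:
    - [0.012,-0.003,0]
    - [0.012,-0.003,0.015]
    - [0.012,-0.003,0.03]
    - [0.012,-0.003,0.038]
    - [0.012,-0.003,0.045]
    - [0.012,-0.003,0.053]
    - [0.012,-0.003,0.061]
    - [0.012,-0.003,0.069]
    - [0.012,-0.003,0.077]
    - [0.012,-0.003,0.085]
    - [0.012,-0.003,0.093]
    - [0.012,-0.003,0.101]
    - [0.012,-0.003,0.109]
    - [0.012,-0.003,0.116]
    - [0.012,-0.003,0.12]
    - [0.012,-0.003,0.12]
  dr:
    - [0,0,0]
    - [0,0,0]
    - [0,0,0]
    - [0,0,0]
    - [0,0,0]
    - [0,0,0]
    - [0,0,0]
    - [0,0,0]
    - [0,0,0]
    - [0,0,0]
    - [0,0,0]
    - [0,0,0]
    - [0,0,0]
    - [0,0,0]
    - [0,0,0]
    - [0,0,0]

```text
time: 7.3
eef_pos: [0.5356, -0.0306, 0.0096]
tcp_rot: [-0.516, -0.481, 0.517, -0.484]
contact_force: [-0.6, -0.2, -0.5]
opening: 1.001
```

```bash
python3 -c "
from h import *;rep('t5')"
```

```text
rect [array([ 0.5358, -0.0943]), array([0.0948, 0.1498]), np.float64(88.1518)] corners [[0.45899999141693115, -0.13899999856948853], [0.609000027179718, -0.14399999380111694], [0.6119999885559082, -0.04899999871850014], [0.4620000123977661, -0.04399999976158142]]
fence-frame corners [[0.022, 0.1], [0.028, -0.05], [0.123, -0.046], [0.117, 0.104]]
eef [ 0.5356 -0.0304  0.0096] F [-0.   0.4  0.1] t 7.35
```

View pics/t5.png

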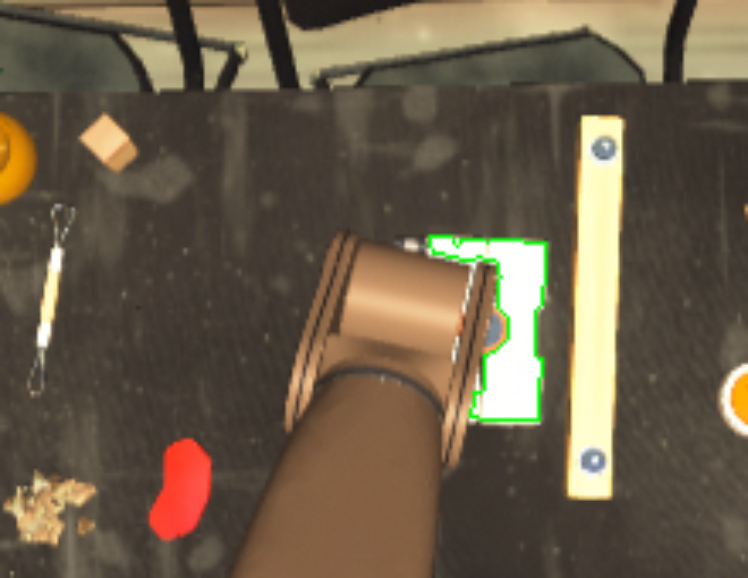

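Front gaps are about 22–28 mm and nearly parallel. Final approach goes slowly.

play_rows:
  claw: [0,0,0,0,0,0,0,0,0]
  travel:
    - [0,0,0.005]
    - [0,0,0.01]
    - [0,0,0.014]
    - [0,0,0.017]
    - [0,0,0.02]
    - [0,0,0.022]
    - [0,0,0.024]
    - [0,0,0.025]
    - [0,0,0.025]
  dr:
    - [0,0,0]
    - [0,0,0]
    - [0,0,0]
    - [0,0,0]
    - [0,0,0]
    - [0,0,0]
    - [0,0,0]
    - [0,0,0]
    - [0,0,0]

```text
time: 8.25
eef_pos: [0.5338, -0.0556, 0.0096]
tcp_rot: [-0.516, -0.481, 0.518, -0.484]
contact_force: [-0.2, 1.8, -1.1]
opening: 1.002
```

```bash
python3 -c "
from h import *;rep('t6')"
```

```text
rect [array([ 0.5326, -0.1191]), array([0.0948, 0.1499]), np.float64(88.0238)] corners [[0.4560000002384186, -0.164000004529953], [0.6060000061988831, -0.16899999976158142], [0.609000027179718, -0.07400000095367432], [0.45899999141693115, -0.0689999982714653]]
fence-frame corners [[-0.003, 0.102], [0.003, -0.048], [0.098, -0.045], [0.092, 0.105]]
eef [ 0.5338 -0.0556  0.0096] F [ 0.6  2.5 -0.5] t 8.3
```

View pics/t6.png

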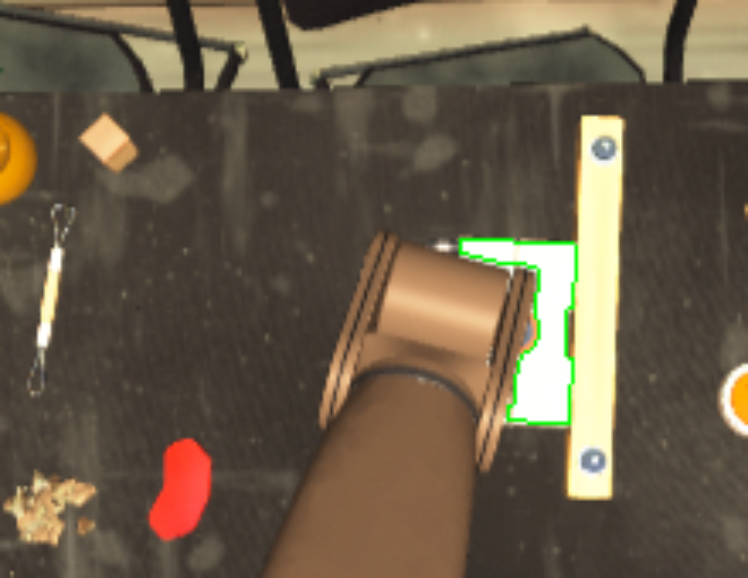

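play_rows:
  claw: [0,0,0,0]
  travel:
    - [0,0,0.001]
    - [0,0,0.002]
    - [0,0,0.003]
    - [0,0,0.003]
  dr:
    - [0,0,0]
    - [0,0,0]
    - [0,0,0]
    - [0,0,0]

```text
time: 8.7
eef_pos: [0.534, -0.0571, 0.0097]
tcp_rot: [0.518, 0.481, -0.517, 0.483]
contact_force: [2.3, 8.1, -1.9]
opening: 1.002
```

play_rows:
  claw: [0,0,0,0]
  travel:
    - [0,0,0.0015]
    - [0,0,0.003]
    - [0,0,0.003]
    - [0,0,0.003]
  dr:
    - [0,0,0]
    - [0,0,0]
    - [0,0,0]
    - [0,0,0]

```text
time: 9.1
eef_pos: [0.534, -0.057, 0.0097]
tcp_rot: [0.519, 0.482, -0.516, 0.482]
contact_force: [2.3, 14.5, 0.5]
opening: 0.999
```

play_rows:
  claw: [0,0,0,0]
  travel:
    - [0,0,0.003]
    - [0,0,0.006]
    - [0,0,0.006]
    - [0,0,0.006]
  dr:
    - [0,0,0]
    - [0,0,0]
    - [0,0,0]
    - [0,0,0]

```text
time: 9.5
eef_pos: [0.534, -0.0567, 0.0099]
tcp_rot: [0.522, 0.484, -0.514, 0.479]
contact_force: [4.5, 27.7, 4.0]
opening: 1.002
```

The mould no longer moves at 28 N, so it is seated. I back off straight, rise and look.

play_rows:
  claw: [0,0,0,0,0,0,0,0,0,0,0,0]
  travel:
    - [0,0,-0.01]
    - [0,0,-0.03]
    - [0,0,-0.06]
    - [-0.02,0,-0.09]
    - [-0.06,0,-0.12]
    - [-0.1,0,-0.15]
    - [-0.14,0,-0.18]
    - [-0.18,0,-0.2]
    - [-0.2,0,-0.22]
    - [-0.2,0,-0.24]
    - [-0.2,0,-0.24]
    - [-0.2,0,-0.24]
  dr:
    - [0,0,0]
    - [0,0,0]
    - [0,0,0]
    - [0,0,0]
    - [0,0,0]
    - [0,0,0]
    - [0,0,0]
    - [0,0,0]
    - [0,0,0]
    - [0,0,0]
    - [0,0,0]
    - [0,0,0]

```text
time: 10.7
eef_pos: [0.5505, 0.1793, 0.2128]
tcp_rot: [0.521, 0.484, -0.514, 0.479]
contact_force: [0.1, -0.8, -0.5]
opening: 1.002
```

Run:
```python
from h import *;rep('t7')
d=vision.read_camera("top");np.savez("top7.npz",**d)
d0=dict(np.load("top0.npz"))
v=np.hstack([d0["img"][110:270,140:320],d["img"][110:270,140:320]])
cv2.imwrite("pics/cmp7.png",cv2.resize(v[:,:,::-1],None,fx=2.2,fy=2.2))
d=vision.read_camera("scene");cv2.imwrite("pics/s7.png",cv2.resize(d["img"][150:280,200:400,::-1],None,fx=4,fy=4))
```

```text
rect [array([ 0.533 , -0.1165]), array([0.0986, 0.1492]), np.float64(86.348)] corners [[0.45500001311302185, -0.16099999845027924], [0.6039999723434448, -0.17100000381469727], [0.6110000014305115, -0.07199999690055847], [0.4620000123977661, -0.06300000101327896]]
fence-frame corners [[0.0, 0.102], [0.001, -0.047], [0.1, -0.046], [0.099, 0.103]]
eef [0.5504 0.179  0.2123] F [ 0.2 -0.3  0.5] t 10.75
```

View pics/t7.png

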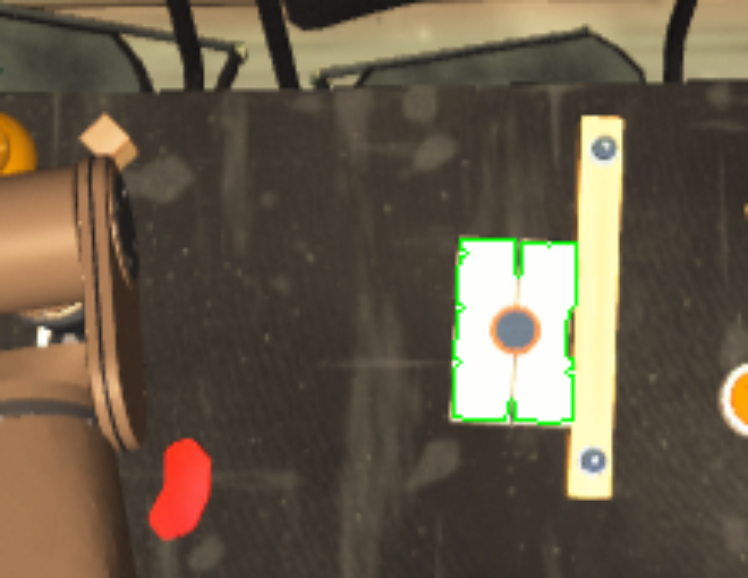

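View pics/s7.png

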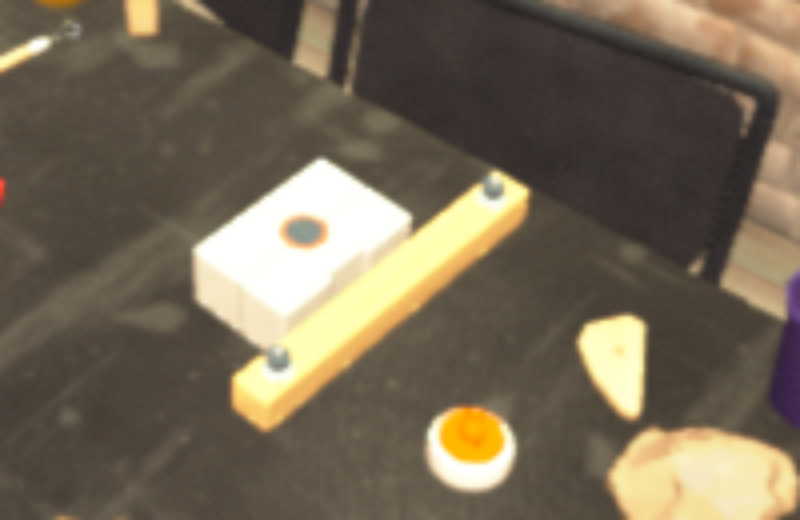

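The mould lies flush against the fence: its front corners are at 0 and 1 mm in the fence frame, the angle agrees within 0.5°, and its centre is about 28 mm along the fence. The stamp and kidney are unmoved and the arm is clear, so I hand in.

```bash
python3 -c "
from plant import ctrl;print(ctrl.sign_off())"
```

```text
the job is handed in; nothing more can be done
None
```

The mould now lies with its channelled front flat against the fence, and I handed the job in at about 11 s.

- **Turning:** I pushed with the shut fingers at the far end of the mould's back face. That turned it about 43°, to within 3° of parallel, while it was still about 100 mm clear of the fence.
- **Seating:** I then pushed it straight in with the two open fingers until it stopped moving at about 28 N. After that I backed off and raised the arm.
- **Final check from the top camera:** the front corners were 0 and 1 mm from the fence, and the angle was within about 0.5°. The mould's middle was about 28 mm from the fence's middle, so neither end overhangs.
- **One reading that disagreed:** while the arm was still partly hiding the mould, the top camera showed a 2° tilt. It disappeared once the view was clear.
- **Bystanders:** by eye, the stamp, kidney, timer, wood rib and clay lump looked unmoved. I did not measure their positions after the pushes. The loop tool was hidden by the arm in the last top picture. In the scene picture it was only partly in view, and nothing came near it.

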